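Make up the gift dish: draw it forward, load it, and fill the cup at the soap chute

ROBOT

A 7-joint arm with a two-finger parallel gripper is mounted at the origin on a cart in front of the work surface, level with it; the furniture and walls round the work are solid. World frame = base frame: x ahead of the robot, y to its left, z up, the work surface at z = 0. Lengths are in m, angles in rad, forces in N, time in s.
With the tool pointing down it reaches from about 0.4 to 0.875 m from the base axis. Payload 19.3 kg.
Tool frame: the origin (TCP) lies at the very end of the fingers, on their centre line; the grasp point (between the pads) lies 19 mm behind it; z points along the fingers, y is the line along which they close (so a half turn about z gives the same grasp; the last joint's range is limited). The gripper opens to 85 mm and grips with 20 to 120 N. Pads are 22 mm wide; open, the fingers measure 114 mm over their backs; the gripper's body (76 mm by 85 mm) begins 54 mm behind the grasp point. The pads swing forward as they close: fully open they stand 13 mm farther back than shut.
Start: joints at [1.098, 0.521, -0.036, 1.599, 0.021, 1.021, -0.113], TCP at [0.245, -0.575, 0.231] pointing down, gripper open.
Joint ranges: [-2.91, 2.91], [-0.3, 2.13], [-1.5, 1.42], [0.17, 2.43], [-1.26, 4.41], [0.16, 1.93], [-2.52, 2.52]. Speed limits (rad/s): [1.89, 1.89, 2.39, 2.39, 3.01, 3.01, 3.01].

INTERFACE

Orientations are given as [roll, pitch, yaw] about the fixed x, y, z axes, in that order (R = Rz(yaw) Ry(pitch) Rx(roll)).
In Python, from workcell import bot gives the robot as it stands. The module is installed in compiled form; this text tells all that it offers.
- The arm moves only by the tool apply_moves, never from a script. Its arguments are lists of equal length, an entry for each row: "claw": the finger opening in m, from 0 to 0.0854; "xyz": the shift along the tool's x, y, z in m, a list of three; "twist": the turn, a rotation vector about the tool's x, y, z in rad, a list of three. A call has 1 to 20 rows; each row shifts and turns the commanded pose from where the row before left it, along the tool's axes as they then stand; what a row does not reach is not made up. A row lasts 1/10 s, in which the tool goes at most 50 mm and 8.59 degrees, less where a joint would pass 70% of its speed; a pose out of reach is approached as far as the arm can. A call with a gripper value outside its range is refused whole. The fingers move at their own pace and stop on an object; "force" is the grip in N (left out, the last holds). Time passes only in rows, so rows that do not move let the fingers close. It gives the time, the measured TCP pose, the force, the opening and the grip force at its end, in the units of the state.
- bot.observe(): the state, without advancing time (a new reading comes with each control period).
- bot.grab_frame(name): name is "scene" or "top"; returns a dict with "img" (420x560x3 uint8, red, green, blue), "vfov" (degrees; the focal length in pixels is half the picture's height over the tangent of half this angle, whatever the lens; pixels are square), "cx", "cy" (the principal point, pixels), "distortion" ([k1, k2, p1, p2, k3] as OpenCV has them; the pictures are not rectified), "view" (4x4, takes a point from world to camera coordinates). Camera axes: x right, y up, looking along -z (the intrinsics and any distortion apply to the point x, -y, -z); pixel columns grow to the right and rows downward; lengths in m; the calibration is good to about 2 mm. A picture is of the moment at which its call begins. There is no depth.
- bot.job_done(): hands the job in; it is judged then, once.
Trained networks look in the newest picture that a camera, given by its name, has taken for a name from the list of things; names that differ only in an ending like _2 or _b are one class to them, and where a whole thing is asked for, a point or a joint stands for the part that bears it (a point fixed in the world has none). Each returns a list of dicts, best first, with "score" (0 to 1); they miss things now and then, are a little off and sometimes report something else, mostly with a low value. They report only what shows in the picture. A call takes as long as a camera call.
- bot.find_in(camera, query): "position" ([x, y, z] in m, in world coordinates, good to about 4 mm: the middle of the surface that is visible of it).
The state is a dict: "clock": time; "qpos": joint angles; "qd": joint speeds; "joint_efforts": joint torques, N m; "position": TCP position; "tool_rot": TCP orientation; "force": force on the tool from outside, world axes, zero at the start; "moment": the same for the moment, N m; "grip_width": finger opening in m; "finger_force": force on a finger pad.
Only numpy, scipy, OpenCV 4.12 (cv2) and the standard library are available. Lean on these libraries where they do the work, as an engineer would, in place of code of your own. Each camera call takes 0.05 s, during which the arm holds its last target. There are 200 camera calls.

TASK

Make up the gift dish for the sale table. First hook a fingertip behind the far rim of the square white casserole dish and drag it, without lifting it, to the front edge of the table, close to the edge but not over it; then hold the white handled cup that stands to the right of the dish under the mouth of the soap chute, push the chute's plate back with it, and catch every soap bar in the cup. Stand each of the small containers at the front left of the table (tin, spice jar, shaker, as many as are there) upright in the dish, set the cup with all the soap bars level in the dish beside them, and leave the other things on the table where they are.

Things in the scene. Friction and masses are not known exactly. Their poses are not given: they have to be found in the camera images.
- dish: square white casserole, 0.9 kg, 272 x 272 mm over the rim, 65 mm high, 310 mm wide over flat tab handles on its +y and -y sides (tabs 48 to 58 mm up). Origin: centre of underside; x points to the far rim, 136 mm away. Floor 6 mm thick, flat to 88 mm from the centre in x and y; the walls flare to 115 mm inside at the top. Sliding friction about 5 N. The table's front edge is the line x = 0.294 m
- chute_mouth (a point): middle of the lip (lower end of the floor) of the fixed soap chute, 125 mm above the table: an aluminium slide 44 mm wide on a wooden stand. Its x axis points back, away from the mouth; the floor rises 30 degrees that way. Slick: bars leave at up to 1 m/s and land 0 to 80 mm in front of the lip (-x side). The stand begins 75 mm behind the lip; before that only the push plate is below
- lever (a joint): the chute's stop lever, rad: 0 = stop up in front of the mouth, holding the bars; above about 0.3 the stop is below the floor and the bars slide out; 0.42 = end of travel. A spring returns it; about 2 N on the push plate begins to move it, 4 N holds it fully open
- push_plate (a point): middle of the front face of the black push plate (56 mm wide, 44 mm high) hanging from the lever under the chute, 9 mm behind the lip, 65 mm above the table. Pushed back 25 mm (along +x of chute_mouth) the lever opens; travel ends after about 33 mm. A cup held 0 to 20 mm above the table meets it with its rim, and then has its centre about 30 mm in front of the lip when the plate is fully back
- cup_mid (a point): white handled snack cup, 0.25 kg: centre of its round bowl, half-way up (26.5 mm above its underside). Bowl 144 mm over the rim, 53 mm high, 102 mm at the foot, inside floor 6 mm up. z is up; the tab handle sticks out along -y of this point
- cup_handle (a point): middle of the outer half of the cup's flat tab handle: 95.5 mm from the bowl's centre along -y, 47 mm above the cup's underside. The tab is 36 mm wide (along x of the cup), 6 mm thick, and reaches 28 mm further out from here
- tin_mid (a point): food tin, cylinder of 57 mm diameter, 72 mm high, 0.18 kg: its centre, half-way up (may be absent)
- spice_jar_mid (a point): round spice jar with a dark cap, 43 mm diameter, 96 mm high, 0.11 kg: its centre, half-way up (may be absent)
- shaker_mid (a point): glass shaker with a metal cap, 44 mm diameter, 34 mm at the cap (top 20 mm), 90 mm high, 0.1 kg: its centre, half-way up (may be absent)
- soap_1_mid (a point): soap bar, cream, 48 x 28 x 18 mm (x, y, z of the bar), 0.03 kg: its centre; waits in the chute, one behind the other
- soap_2_mid (a point): soap bar, cream, 48 x 28 x 18 mm (x, y, z of the bar), 0.03 kg: its centre; waits in the chute, one behind the other
- soap_3_mid (a point): soap bar, cream, 48 x 28 x 18 mm (x, y, z of the bar), 0.03 kg: its centre; waits in the chute, one behind the other
- soap_4_mid (a point): soap bar, cream, 48 x 28 x 18 mm (x, y, z of the bar), 0.03 kg: its centre; waits in the chute, one behind the other (may be absent)
- mug: white mug standing behind the dish, a bystander: origin at the centre of its underside, 78 mm across, 97 mm high; leave it alone
- glass_bowl: small glass bowl, 126 mm across, 42 mm high, at the back right, a bystander; leave it alone
- tape: roll of tape, 94 mm across, 48 mm high, at the front left, a bystander; leave it alone

How it is judged:
On the way, in this order (a step that is already met when the one before it is completed fails the run):
1. the dish has been dragged to the front of the table by a fingertip behind its far rim (world x of dish between 0.428 and 0.495 m and height (world z) of dish below 0.01 m and angle between dish's own z axis and vertical below 0.05 rad and x of the grasp point in the frame of dish above 0.09 m and z of the grasp point in the frame of dish below 0.1 m), for 0.1 s.
2. all the soap bars lie in the cup while the gripper holds the cup against the open lever (horizontal distance between each of soap_1_mid, soap_2_mid, soap_3_mid, soap_4_mid and cup_mid below 0.066 m and z of soap_1_mid in the frame of cup_mid between -0.03 and 0.055 m and z of soap_2_mid in the frame of cup_mid between -0.03 and 0.055 m and z of soap_3_mid in the frame of cup_mid between -0.03 and 0.055 m and z of soap_4_mid in the frame of cup_mid between -0.03 and 0.055 m and value of joint lever above 0.15 rad and contact force between the fingers and cup above 0.5 N), for 0.1 s.
At the end, for the whole second after the job is handed in: Dish flat, near rim within 65 mm of the table's front edge, not over it; cup level on the dish's floor, centre within 90 mm of the dish's, all soap bars in it; each tin, jar or shaker present upright on the dish's floor within 105 mm of its centre in x and y; all released, at rest (world x of dish between 0.428 and 0.495 m and height (world z) of dish below 0.01 m and angle between dish's own z axis and vertical below 0.05 rad and horizontal distance between cup_mid and dish below 0.09 m and z of cup_mid in the frame of dish below 0.055 m and angle between cup_mid's own z axis and vertical below 0.25 rad and horizontal distance between each of soap_1_mid, soap_2_mid, soap_3_mid, soap_4_mid and cup_mid below 0.066 m and z of soap_1_mid in the frame of cup_mid between -0.03 and 0.055 m and z of soap_2_mid in the frame of cup_mid between -0.03 and 0.055 m and z of soap_3_mid in the frame of cup_mid between -0.03 and 0.055 m and z of soap_4_mid in the frame of cup_mid between -0.03 and 0.055 m and x of tin_mid in the frame of dish between -0.105 and 0.105 m and y of tin_mid in the frame of dish between -0.105 and 0.105 m and z of tin_mid in the frame of dish below 0.058 m and angle between each of tin_mid, spice_jar_mid, shaker_mid's own z axis and vertical below 0.3 rad and x of spice_jar_mid in the frame of dish between -0.105 and 0.105 m and y of spice_jar_mid in the frame of dish between -0.105 and 0.105 m and z of spice_jar_mid in the frame of dish below 0.07 m and x of shaker_mid in the frame of dish between -0.105 and 0.105 m and y of shaker_mid in the frame of dish between -0.105 and 0.105 m and z of shaker_mid in the frame of dish below 0.067 m and linear speed of each of cup, dish below 0.03 m/s and contact force between the fingers and anything else below 0.5 N); the robot touches nothing.
It fails at once if the dish is lifted off the table (height (world z) of dish above 0.025 m).
It fails at once if the mug is disturbed (distance of mug from where it was at the start of the episode above 0.04 m).
It fails at once if the glass bowl is disturbed (distance of glass_bowl from where it was at the start of the episode above 0.04 m).
It fails at once if the roll of tape is disturbed (distance of tape from where it was at the start of the episode above 0.04 m).
Of tin, spice_jar, shaker, soap_4 only 3 to 4 are there at a start; the rules pass over those that are not, and their reading is None.
At some moment in a run one of tin, cup may be knocked a few centimetres aside while the robot is not near it.
It also fails if it takes over 208 s, if anything falls off the work surface, if the arm or the gripper's body presses on something with over 40 N, if the wrist force passes 120 N, or if a joint passes its speed limit or range.

## Working session

There is one attempt and no reset: what is moved stays moved. The work goes in short steps, Python scripts to look and compute and a tool call to move; the robot and the scene stay as the last step left them, time stands still between calls to the robot, and variables do not carry over. Pictures are saved under pics/ and viewed, at most 14 in all, crops included, and the job is handed in when it is done.

Besides the shell and the picture viewer there is one more tool, called after "Call:" as name(argument=value, ...) on one line, values as JSON. apply_moves: Moves the arm, as the interface text tells. Its arguments: {"type":"object","properties":{"claw":{"type":"array"},"xyz":{"type":"array"},"twist":{"type":"array"},"force":{"type":"number"}},"required":["claw","xyz","twist"]}

```bash
mkdir -p pics
cat > h.py <<'E'
from workcell import bot
import numpy as np, cv2
def snap(cam,fn):
    f=bot.grab_frame(cam); cv2.imwrite('pics/'+fn,f['img'][:,:,::-1]); return f
def K(f):
    fl=f['img'].shape[0]/2/np.tan(np.radians(f['vfov'])/2)
    return np.array([[fl,0,f['cx']],[0,fl,f['cy']],[0,0,1.]])
def px2w(f,uv,z):
    p=cv2.undistortPoints(np.array([[uv]],float),K(f),np.array(f['distortion'],float))[0,0]
    V=np.array(f['view']);R=V[:3,:3];t=V[:3,3]
    c=-R.T@t; d=R.T@np.array([p[0],-p[1],-1]); return c+d*(z-c[2])/d[2]
def w2px(f,P):
    V=np.array(f['view']);c=V[:3,:3]@np.array(P,float)+V[:3,3]
    return cv2.projectPoints(np.array([[c[0],-c[1],-c[2]]]),np.zeros(3),np.zeros(3),K(f),np.array(f['distortion'],float))[0].ravel()
def find(cams,names,n=2):
    for c in cams:
        for q in names:
            try: print(c,q,[(np.round(d['position'],3).tolist(),round(d['score'],2)) for d in bot.find_in(c,q)[:n]])
            except Exception as e: print(c,q,'ERR',e)
E
python3 - <<'E'
from h import *
for c in ['scene','top']:
    f=snap(c,c+'0.png'); print(c,f['vfov'],f['cx'],f['cy'],f['distortion'],np.round(f['view'],3).tolist())
find(['top','scene'],['dish','cup_mid','cup_handle','tin_mid','spice_jar_mid','shaker_mid','soap_1_mid','chute_mouth','push_plate','mug','glass_bowl','tape'])
print(bot.observe())
E
```

```text
scene 57.430432504078304 281.5705170220556 208.221414340825 [-0.10209672  0.          0.          0.          0.        ] [[-0.625, -0.78, 0.026, 0.429], [0.377, -0.272, 0.885, -0.319], [-0.683, 0.563, 0.464, -1.096], [0.0, 0.0, 0.0, 1.0]]
top 43.54118151843954 284.60933744734103 203.78073743087032 [-0.01524229  0.          0.          0.          0.        ] [[-0.02, -1.0, -0.003, 0.092], [0.986, -0.02, 0.164, -0.612], [-0.164, 0.0, 0.986, -1.957], [0.0, 0.0, 0.0, 1.0]]
top dish [([0.545, -0.119, 0.01], 0.93), ([0.722, 0.175, 0.221], 0.31)]
top cup_mid [([0.515, -0.401, 0.025], 0.64), ([0.755, -0.011, 0.034], 0.59)]
top cup_handle [([0.513, -0.402, 0.021], 0.91), ([0.737, 0.173, 0.166], 0.65)]
top tin_mid [([0.501, 0.322, 0.079], 0.27)]
top spice_jar_mid [([0.427, 0.395, 0.095], 0.6)]
top shaker_mid [([0.501, 0.32, 0.078], 0.52)]
top soap_1_mid []
top chute_mouth [([0.735, 0.172, 0.164], 0.71)]
top push_plate [([0.425, 0.547, 0.049], 0.68)]
top mug [([0.756, -0.009, 0.033], 0.73)]
top glass_bowl [([0.719, -0.34, 0.015], 0.64)]
top tape [([0.427, 0.549, 0.048], 0.56), ([0.722, 0.175,
[... 706 characters left out ...]
.62)]
{'clock': 1.3, 'qpos': array([ 1.09779045,  0.52141494, -0.03634052,  1.59951593,  0.02122543,
        1.02107937, -0.11277089]), 'qd': array([-0.0005214 ,  0.00166248,  0.0007643 , -0.00020395,  0.00031803,
        0.00093848, -0.00048342]), 'joint_efforts': array([ 1.48689287e-03, -9.26864862e+01,  1.97915152e+00, -3.70253170e+01,
        1.81377924e-02,  1.94234148e-03,  5.92311403e-05]), 'position': array([ 0.24498877, -0.57497039,  0.23127531]), 'tool_rot': array([-3.14156076e+00,  2.72702631e-06,  4.02840773e-01]), 'force': array([1.39912312, 0.43893641, 0.19415195]), 'moment': array([ 0.04651516,  0.02906692, -0.04514297]), 'finger_force': 0.0, 'grip_width': 0.08528924401585508}
```

View pics/scene0.png

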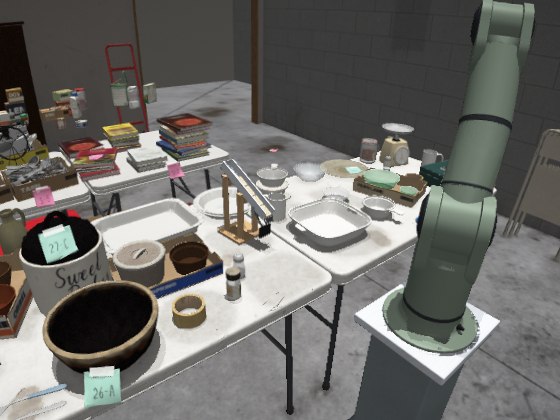

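View pics/top0.png

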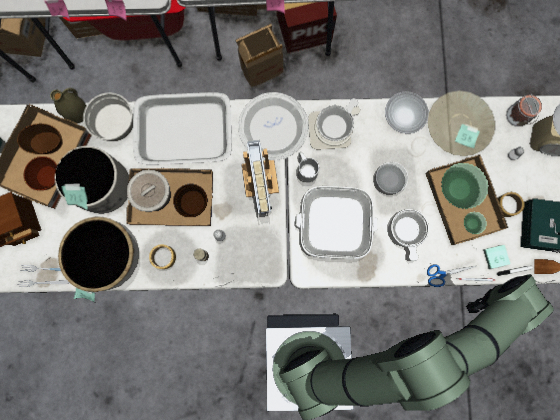

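Run:
```python
import cv2
a=cv2.imread('pics/top0.png')[135:275,185:440]; cv2.imwrite('pics/t0c.png',cv2.resize(a,None,fx=3.1,fy=3.1,interpolation=cv2.INTER_CUBIC))
a=cv2.imread('pics/scene0.png')[150:310,210:410]; cv2.imwrite('pics/s0c.png',cv2.resize(a,None,fx=3.7,fy=3.7,interpolation=cv2.INTER_CUBIC))
```

```text
(no output)
```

View pics/t0c.png

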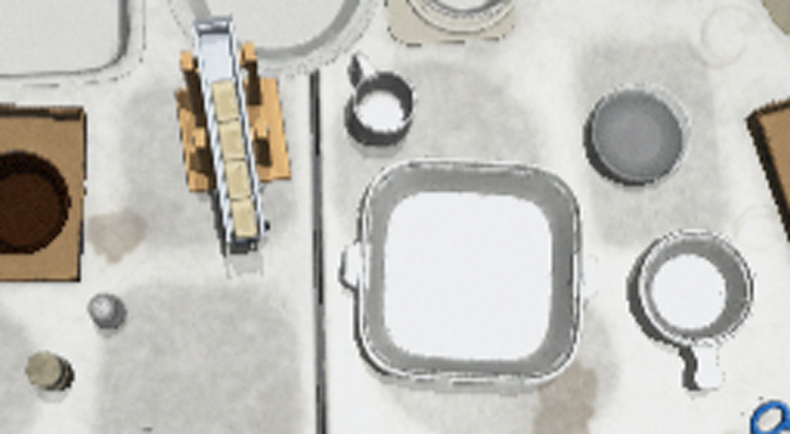

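View pics/s0c.png

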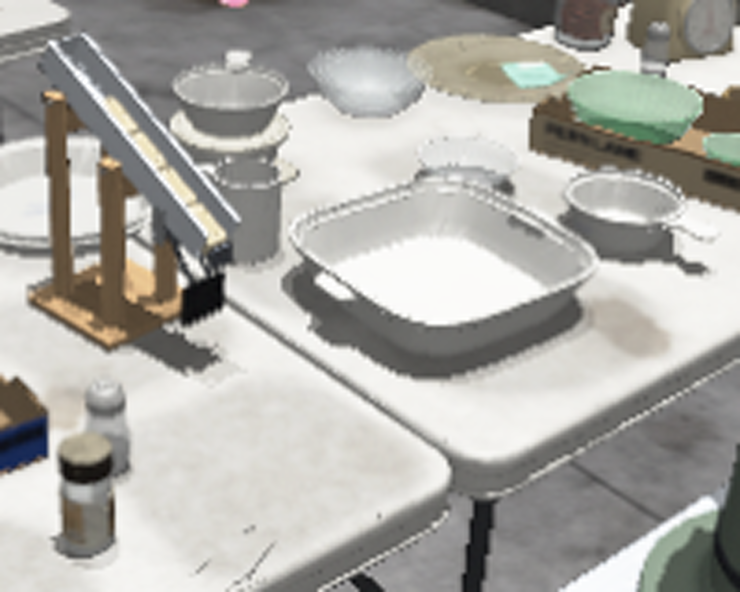

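```bash
cat > m0.py <<'E'
from h import *
from scipy.optimize import least_squares
f=bot.grab_frame('top'); s=bot.grab_frame('scene')
C=lambda x,y:(185+x/3.1-.3,135+y/3.1-.3)
S=lambda x,y:(210+x/3.7-.3,150+y/3.7-.3)
for n,p,z in [('dish L',(358,270),.065),('dish R',(581,275),.065),('dish T',(470,163),.065),('dish B',(462,383),.065),('tabL',(343,268),.055),('tabR',(595,278),.055),
 ('cupT',(697,229),.053),('cupB',(697,347),.053),('cupL',(637,290),.053),('cupR',(752,290),.053),('tab',(708,370),.05),('tabend',(709,388),.05),('jar top',(50,370),.096),('shaker top',(106,307),.09),('mugL',(347,108),.097),('mugR',(413,108),.097),('bowlC',(637,135),.042)]:
    print(n,np.round(px2w(f,C(*p),z),4))
obs=[C(244,218),C(238,180),C(231,140),C(224,101)]
pp=S(203,298)
def pts(x):
    u=np.array([np.cos(x[2]),np.sin(x[2]),0]);c,sn=np.cos(np.pi/6),.5;z=np.array([0,0,1])
    a=np.array([x[0],x[1],.125]);return [a+(x[3]+.048*i)*(c*u+sn*z)+.009*(c*z-sn*u) for i in range(4)],a,u
def r(x):
    P,a,u=pts(x); e=[w2px(f,p)-o for p,o in zip(P,obs)]
    pl=a+.009*u; pl[2]=.065; return np.r_[np.ravel(e),w2px(s,pl)-pp]
o=least_squares(r,[.6,.18,.1,.02]); print(o.x,np.round(o.fun,1))
x=o.x;u=np.array([np.cos(x[2]),np.sin(x[2])])
print('lip px top',w2px(f,[x[0],x[1],.125]),'scene',w2px(s,[x[0],x[1],.125]))
E
python3 m0.py
```

```text
dish L [0.5417 0.0221 0.065 ]
dish R [ 0.5301 -0.2486  0.065 ]
dish T [ 0.6714 -0.1187  0.065 ]
dish B [ 0.4023 -0.0995  0.065 ]
tabL [0.5458 0.0401 0.055 ]
tabR [ 0.5273 -0.2672  0.055 ]
cupT [ 0.5856 -0.3958  0.053 ]
cupB [ 0.4408 -0.3874  0.053 ]
cupL [ 0.5118 -0.3182  0.053 ]
cupR [ 0.5089 -0.4587  0.053 ]
tab [ 0.4128 -0.3998  0.05  ]
tabend [ 0.3911 -0.3998  0.05  ]
jar top [0.4254 0.391  0.096 ]
shaker top [0.4998 0.3253 0.09  ]
mugL [0.7362 0.0315 0.097 ]
mugR [ 0.7346 -0.0487  0.097 ]
bowlC [ 0.7073 -0.3306  0.042 ]
[0.58427316 0.15456105 0.14731594 0.01920428] [ 0.1 -0.1 -0.1 -0.2 -0.   0.2  0.1  0.1 -0.   0.1]
lip px top [264.22804712 208.86816081] scene [266.430114   216.64109592]
```

The crops show four soap bars in the chute, the spice jar at crop (50,370), the shaker at (106,307) and no tin. The dish is centred near (0.536, -0.113), and the cup handle points at the robot. I'll go behind the far rim first.

Call:
apply_moves(claw=[0,0,0,0,0,0,0,0,0,0,0,0,0,0,0,0,0,0,0], xyz=[[0,0,0],[0,0,0],[0,0,0],[0.03,-0.03,0],[0.03,-0.03,0],[0.03,-0.03,0],[0.03,-0.03,0],[0.03,-0.03,0],[0.03,-0.03,0],[0.03,-0.03,0],[0.03,-0.03,0],[0.03,-0.03,0],[0.03,-0.03,0],[0.03,-0.03,0],[0.03,-0.03,0],[0.03,-0.03,0],[0.03,-0.03,0],[0.03,-0.03,0],[0,0,0]], twist=[[0,0,0.1343],[0,0,0.1343],[0,0,0.1343],[0,0,0],[0,0,0],[0,0,0],[0,0,0],[0,0,0],[0,0,0],[0,0,0],[0,0,0],[0,0,0],[0,0,0],[0,0,0],[0,0,0],[0,0,0],[0,0,0],[0,0,0],[0,0,0]], force=40)

```text
clock: 3.3
position: [0.6979, -0.1186, 0.2303]
tool_rot: [-3.139, -0.001, 0.006]
force: [-0.4, 0.9, 0.4]
grip_width: -0.0002
finger_force: 0.0
```

Call:
apply_moves(claw=[0,0,0,0,0,0,0,0,0,0], xyz=[[0.004,0.001,0.025],[0,0,0.03],[0,0,0.03],[0,0,0.03],[0,0,0.03],[0,0,0.02],[0,0,0.02],[0,0,0.01],[0,0,0],[0,0,0]], twist=[[0,0,0],[0,0,0],[0,0,0],[0,0,0],[0,0,0],[0,0,0],[0,0,0],[0,0,0],[0,0,0],[0,0,0]])

```text
clock: 4.3
position: [0.6995, -0.1261, 0.0371]
tool_rot: [3.142, -0.001, -0.0]
force: [1.0, 0.3, 1.4]
grip_width: 0.0001
finger_force: 0.0
```

Call:
apply_moves(claw=[0,0,0,0,0,0,0,0,0,0,0,0], xyz=[[-0.006,0,0],[-0.006,0,0],[-0.006,0,0],[-0.006,0,0],[-0.006,0,0],[-0.006,0,0],[-0.006,0,0],[-0.006,0,0],[-0.006,0,0],[-0.006,0,0],[0,0,0],[0,0,0]], twist=[[0,0,0],[0,0,0],[0,0,0],[0,0,0],[0,0,0],[0,0,0],[0,0,0],[0,0,0],[0,0,0],[0,0,0],[0,0,0],[0,0,0]])

```text
clock: 5.5
position: [0.6389, -0.1261, 0.0367]
tool_rot: [3.142, 0.0, -0.0]
force: [1.0, 0.6, -0.0]
grip_width: 0.0002
finger_force: 0.0
```

Run:
```python
from h import *
f=snap('top','top1.png')
a=cv2.imread('pics/top1.png')[150:290,285:455]; cv2.imwrite('pics/t1c.png',cv2.resize(a,None,fx=4,fy=4,interpolation=cv2.INTER_CUBIC))
find(['top'],['dish','cup_mid'])
```

```text
top dish []
top cup_mid [([0.517, -0.4, 0.024], 0.82)]
```

View pics/t1c.png

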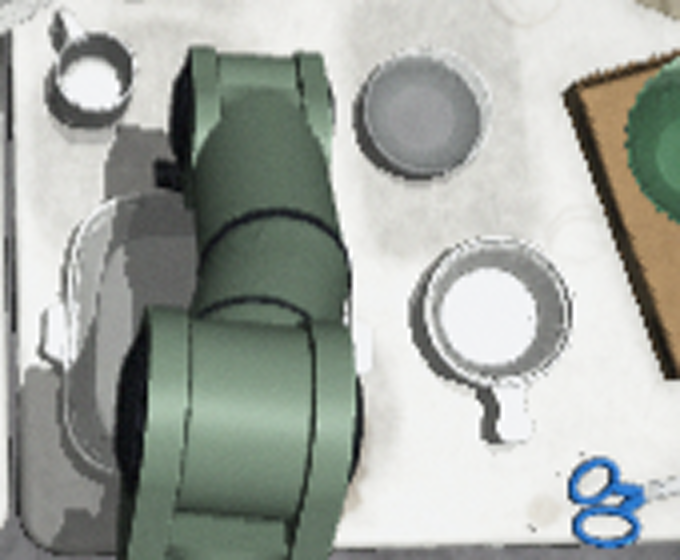

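The dish has followed the finger to about x = 0.492: its left tab is at crop (53,335) and its right tab at (362,345). I'll pull another 16 mm, then rise.

Call:
apply_moves(claw=[0,0,0,0,0,0,0,0,0,0,0,0,0,0,0,0,0,0], xyz=[[-0.004,0,0],[-0.004,0,0],[-0.004,0,0],[-0.004,0,0],[0,0,0],[0,0,0],[0,0,0],[0.005,0,0],[0.005,0,0],[0,0,-0.03],[0,0,-0.03],[0,0,-0.03],[0,0,-0.03],[0,0,-0.03],[-0.03,0.04,0],[-0.03,0.04,0],[-0.03,0.04,0],[-0.03,0.04,0]], twist=[[0,0,0],[0,0,0],[0,0,0],[0,0,0],[0,0,0],[0,0,0],[0,0,0],[0,0,0],[0,0,0],[0,0,0],[0,0,0],[0,0,0],[0,0,0],[0,0,0],[0,0,0],[0,0,0],[0,0,0],[0,0,0]])

```text
clock: 7.45
position: [0.5121, -0.2874, 0.1866]
tool_rot: [3.141, -0.0, 0.0]
force: [1.4, -1.0, -0.6]
grip_width: 0.0002
finger_force: 0.0
```

Call:
apply_moves(claw=[0.08,0.08,0.08,0.08,0.08,0.08,0.08,0.08,0.08,0.08,0.08,0.08,0.08,0.08,0.08,0.08,0.08,0.08], xyz=[[-0.01,-0.02,-0.02],[0,-0.04,-0.02],[0,-0.04,0],[0,-0.04,0],[0,-0.04,0],[0,-0.04,0],[0,-0.04,0],[0,-0.04,0],[0,-0.04,0],[0,-0.04,0],[0,-0.04,0],[0,-0.04,0],[0,-0.04,0],[0,-0.04,0],[0,-0.04,0],[0,-0.03,0],[0,0,0],[0,0,0]], twist=[[0,0,0],[0,0,0],[0,0,0],[0,0,0],[0,0,0],[0,0,0],[0,0,0],[0,0,0],[0,0,0],[0,0,0],[0,0,0],[0,0,0],[0,0,0],[0,0,0],[0,0,0],[0,0,0],[0,0,0],[0,0,0]])

```text
clock: 9.25
position: [0.5031, 0.3244, 0.226]
tool_rot: [3.141, 0.0, 0.001]
force: [0.4, -0.9, -0.3]
grip_width: 0.0798
finger_force: 0.0
```

Run:
```python
from h import *
f=snap('top','top2.png')
a=cv2.imread('pics/top2.png')[165:285,285:440]; cv2.imwrite('pics/t2c.png',cv2.resize(a,None,fx=5,fy=5,interpolation=cv2.INTER_CUBIC))
find(['top'],['dish','cup_mid'])
find(['scene'],['spice_jar_mid','shaker_mid'])
print(bot.observe()['position'],bot.observe()['qpos'])
```

```text
top dish [([0.48, -0.12, 0.009], 0.9)]
top cup_mid [([0.515, -0.401, 0.025], 0.75)]
scene spice_jar_mid [([0.412, 0.405, 0.061], 0.73)]
scene shaker_mid [([0.486, 0.332, 0.065], 0.7), ([0.593, 0.159, 0.076], 0.68)]
[0.50348035 0.3230385  0.22649075] [-0.53797181  0.48812057 -0.18747512  1.67238191  0.10503617  0.99087009
 -2.33398142]
```

View pics/t2c.png

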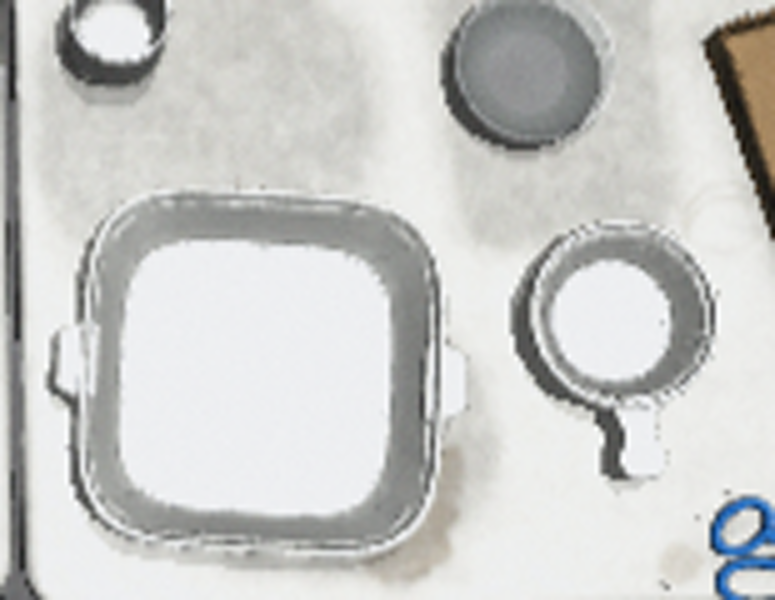

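Run:
```python
from h import *
f=bot.grab_frame('top')
C=lambda x,y:(285+x/5-.4,165+y/5-.4)
for n,p,z in [('L',(80,365),.065),('R',(440,375),.065),('T',(258,193),.065),('B',(250,553),.065),('tabL',(53,360),.053),('tabR',(467,380),.053),
 ('cupT',(625,221),.053),('cupB',(620,405),.053),('cupL',(531,315),.053),('cupR',(716,315),.053),('tabend',(643,477),.047),('tabl',(625,450),.047),('tabr',(663,450),.047),
 ('floorTL',(121,260),.006),('floorTR',(390,260),.006),('floorL',(120,375),.006),('floorR',(388,375),.006),('floorT',(255,240),.006),('floorB',(250,514),.006)]:
    print(n,np.round(px2w(f,C(*p),z),4))
```

```text
L [0.4819 0.022  0.065 ]
R [ 0.469  -0.2476  0.065 ]
T [ 0.61   -0.1161  0.065 ]
B [ 0.3396 -0.1006  0.065 ]
tabL [0.4873 0.0419 0.053 ]
tabR [ 0.4659 -0.2698  0.053 ]
cupT [ 0.5847 -0.396   0.053 ]
cupB [ 0.4447 -0.3841  0.053 ]
cupL [ 0.5142 -0.3206  0.053 ]
cupR [ 0.5114 -0.4608  0.053 ]
tabend [ 0.3907 -0.3997  0.047 ]
tabl [ 0.4113 -0.3873  0.047 ]
tabr [ 0.4107 -0.4159  0.047 ]
floorTL [ 0.5691 -0.0136  0.006 ]
floorTR [ 0.5649 -0.2227  0.006 ]
floorL [ 0.4795 -0.0104  0.006 ]
floorR [ 0.4753 -0.2173  0.006 ]
floorT [ 0.5827 -0.1183  0.006 ]
floorB [ 0.3709 -0.107   0.006 ]
```

Call:
apply_moves(claw=[0.08,0.08,0.08,0.08,0.08,0.08,0,0,0,0,0,0], xyz=[[-0.0035,-0.002,0.03],[0,0,0.04],[0,0,0.04],[0,0,0.04],[0,0,0.03],[0,0,0.01],[0,0,0],[0,0,0],[0,0,0],[0,0,0],[0,0,0],[0,0,0]], twist=[[0,0,0],[0,0,0],[0,0,0],[0,0,0],[0,0,0],[0,0,0],[0,0,0],[0,0,0],[0,0,0],[0,0,0],[0,0,0],[0,0,0]], force=30)

```text
clock: 10.75
position: [0.5006, 0.3267, 0.0382]
tool_rot: [-3.14, -0.002, -0.0]
force: [-0.9, -0.4, 7.7]
grip_width: 0.0373
finger_force: 29.4
```

Call:
apply_moves(claw=[0,0,0,0,0,0,0,0,0,0,0,0,0,0,0,0,0,0,0,0], xyz=[[0,0,-0.03],[0,0,-0.03],[0,0,-0.03],[0,0,-0.03],[0,0,-0.03],[-0.006,0.038,-0.01],[-0.006,0.038,0],[-0.006,0.038,0],[-0.006,0.038,0],[-0.006,0.038,0],[-0.006,0.038,0],[-0.006,0.038,0],[-0.006,0.038,0],[-0.006,0.038,0],[-0.006,0.038,0],[-0.006,0.038,0],[-0.006,0.038,0],[-0.014,0.037,0],[0,0,0],[0,0,0]], twist=[[0,0,0],[0,0,0],[0,0,0],[0,0,0],[0,0,0],[0,0,0],[0,0,0],[0,0,0],[0,0,0],[0,0,0],[0,0,0],[0,0,0],[0,0,0],[0,0,0],[0,0,0],[0,0,0],[0,0,0],[0,0,0],[0,0,0.065],[0,0,0]])

```text
clock: 12.75
position: [0.4134, -0.1679, 0.1972]
tool_rot: [3.141, -0.002, -0.069]
force: [0.1, -0.1, -1.3]
grip_width: 0.0374
finger_force: 30.5
```

Run:
```python
from h import *
f=snap('scene','s2.png')
a=cv2.imread('pics/s2.png')[100:280,230:430]; cv2.imwrite('pics/s2c.png',cv2.resize(a,None,fx=3,fy=3,interpolation=cv2.INTER_CUBIC))
o=bot.observe();print(o['position'],o['tool_rot'],o['qpos'],o['grip_width'],o['force'])
```

```text
[ 0.41378224 -0.16692398  0.19710123] [ 3.14149364e+00 -1.48729074e-03 -6.44507473e-02] [ 0.28860134  0.28787748 -0.04586749  2.086615    0.01853535  0.76599126
 -1.40396819] 0.037288435601228846 [ 0.08139205 -0.11469234 -1.12309455]
```

View pics/s2c.png

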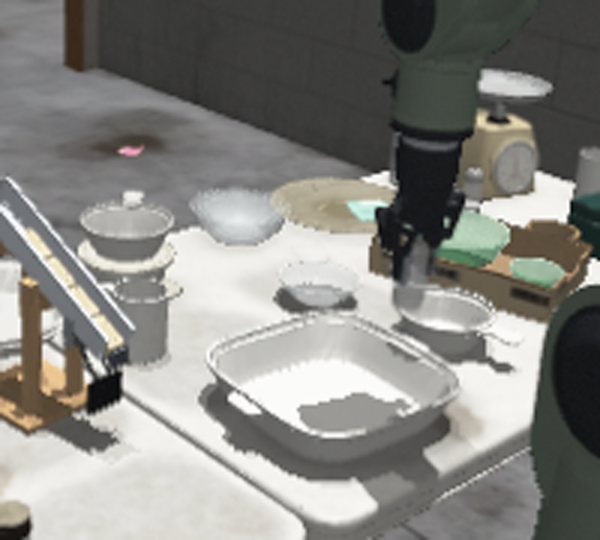

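Call:
apply_moves(claw=[0,0,0,0,0,0,0,0], xyz=[[0,0,0.03],[0,0,0.03],[0,0,0.03],[0,0,0.03],[0,0,0.02],[0,0,0.008],[0,0,0],[0,0,0]], twist=[[0,0,0],[0,0,0],[0,0,0],[0,0,0],[0,0,0],[0,0,0],[0,0,0],[0,0,0]])

```text
clock: 13.6
position: [0.4142, -0.1668, 0.0492]
tool_rot: [3.142, -0.001, -0.064]
force: [0.4, -0.6, -0.3]
grip_width: 0.0373
finger_force: 30.5
```

Call:
apply_moves(claw=[0,0,0,0,0], xyz=[[0,0,0.002],[0,0,0.002],[0,0,0.001],[0,0,0],[0,0,0]], twist=[[0,0,0],[0,0,0],[0,0,0],[0,0,0],[0,0,0]])

```text
clock: 14.1
position: [0.4144, -0.1671, 0.0442]
tool_rot: [3.141, -0.002, -0.065]
force: [-1.6, 3.0, 20.6]
grip_width: 0.0368
finger_force: 33.6
```

Call:
apply_moves(claw=[0,0.052,0.052,0.052,0.052,0.052,0.052,0.052,0.052,0.052,0.052], xyz=[[0,0,-0.001],[0,0,0],[0,0,0],[0,0,0],[0,0,0],[0,0,-0.02],[0,0,-0.03],[0,0,-0.04],[0,0,-0.04],[0,0,-0.04],[0,0,-0.02]], twist=[[0,0,0],[0,0,0],[0,0,0],[0,0,0],[0,0,0],[0,0,0],[0,0,0],[0,0,0],[0,0,0],[0,0,0],[0,0,0]])

```text
clock: 15.2
position: [0.4142, -0.1672, 0.2374]
tool_rot: [3.141, -0.003, -0.065]
force: [0.1, 0.0, -1.1]
grip_width: 0.0521
finger_force: 0.0
```

Call:
apply_moves(claw=[0.052,0.052,0.052,0.052,0.075,0.075,0.075,0.075,0.075,0.075,0.075,0.075,0.075,0.075,0.075,0.075,0.075,0.075,0.075,0.075], xyz=[[0,0,0],[0,0,0],[0,0,0],[0,0,0],[0.0182,-0.0357,0],[0.0182,-0.0357,0],[0.0182,-0.0357,0],[0.0182,-0.0357,0],[0.0182,-0.0357,0],[0.0182,-0.0357,0],[0.0182,-0.0357,0],[0.0182,-0.0357,0],[0.0182,-0.0357,0],[0.0182,-0.0357,0],[0.0182,-0.0357,0],[0.0182,-0.0357,0],[0.0182,-0.0357,0],[0.0182,-0.0357,0],[0,0,0],[0,0,0]], twist=[[0,0,-0.129],[0,0,-0.129],[0,0,-0.129],[0,0,-0.128],[0,0,0],[0,0,0],[0,0,0],[0,0,0],[0,0,0],[0,0,0],[0,0,0],[0,0,0],[0,0,0],[0,0,0],[0,0,0],[0,0,0],[0,0,0],[0,0,0],[0,0,0],[0,0,0]])

```text
clock: 17.2
position: [0.4251, 0.3943, 0.2337]
tool_rot: [3.141, 0.001, 0.451]
force: [0.9, -0.3, -0.1]
grip_width: 0.0751
finger_force: 0.0
```

Run:
```python
from h import *
f=snap('top','top3.png')
a=cv2.imread('pics/top3.png')[165:285,285:440]; cv2.imwrite('pics/t3c.png',cv2.resize(a,None,fx=5,fy=5,interpolation=cv2.INTER_CUBIC))
find(['top','scene'],['shaker_mid','spice_jar_mid','dish','cup_mid'])
o=bot.observe();print(o['position'],o['tool_rot'],o['qpos'])
```

```text
top shaker_mid []
top spice_jar_mid [([0.733, 0.172, 0.165], 0.4)]
top dish [([0.395, 0.577, 0.049], 0.15)]
top cup_mid [([0.515, -0.406, 0.024], 0.78)]
scene shaker_mid [([0.4, -0.157, 0.197], 0.72), ([0.408, 0.551, 0.032], 0.68)]
scene spice_jar_mid [([0.413, 0.404, 0.063], 0.61)]
scene dish [([0.489, -0.14, 0.025], 0.82)]
scene cup_mid [([0.407, 0.552, 0.031], 0.64), ([0.503, -0.41, 0.031], 0.58)]
[0.42580612 0.39352427 0.23445822] [ 3.14155345e+00 -1.93644288e-04  4.49346182e-01] [-0.56744935  0.4684548  -0.39198039  1.70490269  0.20543015  1.00873017
 -2.15282436]
```

View pics/t3c.png

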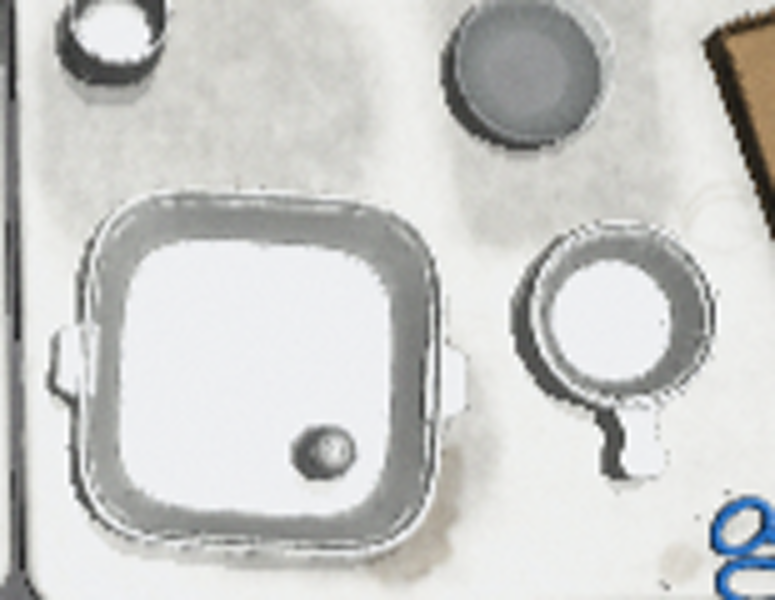

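The shaker stands upright in the dish at crop (330,447), and nothing else has moved. Next is the jar.

Call:
apply_moves(claw=[0.075,0.075,0.075,0.075,0.075,0.075,0,0,0,0,0,0,0], xyz=[[0,0,0.03],[0,0,0.04],[0,0,0.04],[0,0,0.04],[0,0,0.02],[0,0,0.01],[0,0,0],[0,0,0],[0,0,0],[0,0,0],[0,0,0],[0,0,0],[0,0,0]], twist=[[0,0,0],[0,0,0],[0,0,0],[0,0,0],[0,0,0],[0,0,0],[0,0,0],[0,0,0],[0,0,0],[0,0,0],[0,0,0],[0,0,0],[0,0,0]], force=30)

```text
clock: 18.95
position: [0.4262, 0.3946, 0.0556]
tool_rot: [-3.141, -0.002, 0.45]
force: [-0.6, -0.1, 8.2]
grip_width: 0.0426
finger_force: 30.1
```

Call:
apply_moves(claw=[0,0,0,0,0,0,0,0,0,0,0,0,0,0,0,0,0,0,0], xyz=[[0,0,-0.03],[0,0,-0.035],[0,0,-0.035],[0,0,-0.035],[0,0,-0.025],[-0.015,0.038,-0.01],[-0.015,0.038,0],[-0.015,0.038,0],[-0.015,0.038,0],[-0.015,0.038,0],[-0.015,0.038,0],[-0.015,0.038,0],[-0.015,0.038,0],[-0.015,0.038,0],[-0.015,0.038,0],[-0.015,0.038,0],[-0.015,0.038,0],[-0.015,0.038,0],[-0.0142,0.0384,0]], twist=[[0,0,0],[0,0,0],[0,0,0],[0,0,0],[0,0,0],[0,0,0],[0,0,0],[0,0,0],[0,0,0],[0,0,0],[0,0,0],[0,0,0],[0,0,0],[0,0,0],[0,0,0],[0,0,0],[0,0,0],[0,0,0],[0,0,0]])

```text
clock: 20.85
position: [0.4685, -0.1783, 0.225]
tool_rot: [3.141, -0.001, 0.45]
force: [0.3, 1.0, -0.6]
grip_width: 0.0423
finger_force: 30.7
```

Call:
apply_moves(claw=[0,0,0,0,0,0], xyz=[[0,0,0],[0,0,0],[0,0,0],[0,0,0],[0,0,0],[0,0,0]], twist=[[0,0,0.129],[0,0,0.129],[0,0,0.129],[0,0,0.128],[0,0,0],[0,0,0]])

```text
clock: 21.45
position: [0.4688, -0.1764, 0.2246]
tool_rot: [3.141, -0.0, -0.061]
force: [-0.1, 0.5, -1.4]
grip_width: 0.0427
finger_force: 30.6
```

Release height is 0.0556 + 0.006, about 0.0617. I'll stop just above that.

Call:
apply_moves(claw=[0,0,0,0,0,0,0,0,0], xyz=[[0,0,0.03],[0,0,0.04],[0,0,0.04],[0,0,0.03],[0,0,0.015],[0,0,0.004],[0,0,0.002],[0,0,0.001],[0,0,0]], twist=[[0,0,0],[0,0,0],[0,0,0],[0,0,0],[0,0,0],[0,0,0],[0,0,0],[0,0,0],[0,0,0]])

```text
clock: 22.35
position: [0.4692, -0.1767, 0.0631]
tool_rot: [3.141, -0.001, -0.065]
force: [0.5, 0.2, -1.2]
grip_width: 0.0424
finger_force: 30.7
```

Call:
apply_moves(claw=[0,0,0.056,0.056,0.056,0.056,0.056,0.056,0.056,0.056], xyz=[[0,0,0.001],[0,0,0],[0,0,0],[0,0,0],[0,0,0],[0,0,-0.02],[0,0,-0.03],[0,0,-0.04],[0,0,-0.04],[0,0,-0.03]], twist=[[0,0,0],[0,0,0],[0,0,0],[0,0,0],[0,0,0],[0,0,0],[0,0,0],[0,0,0],[0,0,0],[0,0,0]])

```text
clock: 23.35
position: [0.4689, -0.1766, 0.2237]
tool_rot: [3.141, -0.002, -0.065]
force: [-0.8, -0.5, -0.5]
grip_width: 0.0562
finger_force: 0.0
```

Call:
apply_moves(claw=[0.06,0.06,0.06,0.06,0.06,0.06,0.06,0.06,0.06,0.06,0.06], xyz=[[0,0,0],[0,0,0],[-0.0102,0.0311,0],[-0.0102,0.0311,0],[-0.0102,0.0311,0],[-0.0102,0.0311,0],[-0.0102,0.0311,0],[-0.0102,0.0311,0],[-0.0102,0.0311,0],[0,0,0],[0,0,0]], twist=[[0,0,-0.085],[0,0,-0.085],[0,0,0],[0,0,0],[0,0,0],[0,0,0],[0,0,0],[0,0,0],[0,0,0],[0,0,0],[0,0,0]])

```text
clock: 24.45
position: [0.4201, -0.4008, 0.221]
tool_rot: [-3.141, 0.0, 0.104]
force: [0.5, 0.8, 0.5]
grip_width: 0.0599
finger_force: 0.0
```

Run:
```python
from h import *
f=snap('top','top4.png'); g=snap('scene','s4.png')
a=cv2.imread('pics/top4.png')[165:285,285:440]; b=cv2.imread('pics/s4.png')[170:270,280:420]
a=cv2.resize(a,None,fx=3.2,fy=3.2,interpolation=cv2.INTER_CUBIC); b=cv2.resize(b,(300,214))
c=np.zeros((384,800,3),np.uint8); c[:,:a.shape[1]]=a[:384]; c[:214,500:]=b; cv2.imwrite('pics/c4.png',c)
find(['top','scene'],['shaker_mid','spice_jar_mid','cup_mid','cup_handle'])
o=bot.observe();print(o['position'],o['tool_rot'],o['qpos'])
```

```text
top shaker_mid [([0.411, -0.163, 0.088], 0.57)]
top spice_jar_mid [([0.471, -0.167, 0.1], 0.51)]
top cup_mid []
top cup_handle [([0.513, -0.4, 0.018], 0.79)]
scene shaker_mid [([0.401, -0.156, 0.053], 0.68), ([0.717, -0.004, 0.072], 0.62)]
scene spice_jar_mid [([0.459, -0.162, 0.06], 0.77)]
scene cup_mid [([0.512, -0.405, 0.032], 0.84)]
scene cup_handle [([0.51, -0.41, 0.037], 0.89)]
[ 0.42065213 -0.40030767  0.22135389] [-3.14158300e+00 -3.99225477e-05  1.05190130e-01] [ 0.70186376  0.46181357 -0.06014336  1.72955289  0.03286144  0.95118049
 -0.83668575]
```

View pics/c4.png

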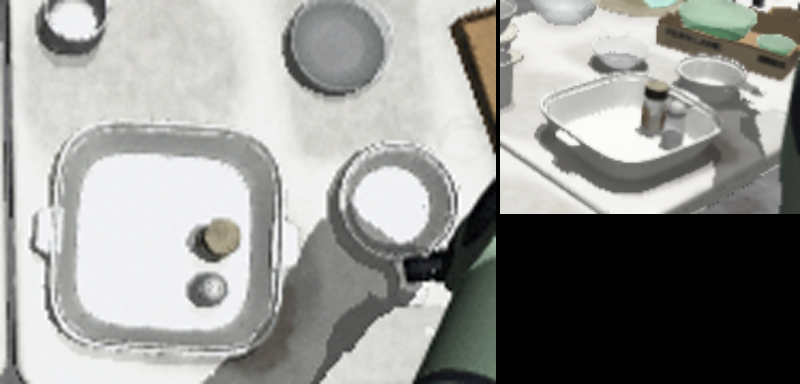

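The jar at crop (221,238) and the shaker at (208,288) both stand upright in the dish, and the cup hasn't moved. I'll go down on its handle.

Run:
```python
from h import *
f=bot.grab_frame('top')
for p,z in [((221,238),.102),((208,288),.096)]: print(np.round(px2w(f,(285+p[0]/3.2-.4,165+p[1]/3.2-.4),z),4))
```

```text
[ 0.4692 -0.1719  0.102 ]
[ 0.4126 -0.1554  0.096 ]
```

Call:
apply_moves(claw=[0.06,0.06,0.06,0.06,0.06,0.06,0.06,0.06], xyz=[[0,0,0.03],[0,0,0.04],[0,0,0.04],[0,0,0.04],[0,0,0.03],[0,0,0.0135],[0,0,0],[0,0,0]], twist=[[0,0,0],[0,0,0],[0,0,0],[0,0,0],[0,0,0],[0,0,0],[0,0,0],[0,0,0]])

```text
clock: 25.8
position: [0.421, -0.401, 0.0289]
tool_rot: [3.141, -0.001, 0.105]
force: [0.1, -0.5, 0.7]
grip_width: 0.0601
finger_force: 0.0
```

Call:
apply_moves(claw=[0,0,0,0,0,0,0,0], xyz=[[0,0,0],[0,0,0],[0,0,0],[0,0,0],[0,0,0],[0,0,0],[0,0,0],[0,0,0]], twist=[[0,0,0],[0,0,0],[0,0,0],[0,0,0],[0,0,0],[0,0,0],[0,0,0],[0,0,0]], force=110)

```text
clock: 26.6
position: [0.4207, -0.4012, 0.0289]
tool_rot: [3.14, -0.001, 0.104]
force: [-3.4, -0.2, 8.1]
grip_width: 0.0336
finger_force: 108.5
```

Call:
apply_moves(claw=[0,0,0,0,0,0,0,0], xyz=[[0,0,-0.005],[0,0,-0.02],[0,0,-0.03],[0,0,-0.03],[0,0,-0.03],[0,0,-0.03],[0,0,0],[0,0,0]], twist=[[0,0,0],[0,0,0],[0,0,0],[0,0,0],[0,0,0],[0,0,0],[0,0,0],[0,0,0]])

```text
clock: 27.4
position: [0.4206, -0.4005, 0.1734]
tool_rot: [3.141, -0.001, 0.105]
force: [0.7, -0.1, -2.9]
grip_width: 0.0334
finger_force: 109.7
```

Run:
```python
from h import *
g=snap('scene','s5.png')
b=cv2.imread('pics/s5.png')[150:250,330:470]; cv2.imwrite('pics/s5c.png',cv2.resize(b,None,fx=4.5,fy=4.5,interpolation=cv2.INTER_CUBIC))
o=bot.observe();print(o['position'],o['tool_rot'],o['force'],o['moment'],o['grip_width'])
```

```text
[ 0.42023823 -0.40018359  0.17247716] [-3.14119752e+00  3.89413113e-04  1.05006927e-01] [-0.70870976  0.38641921 -1.81871323] [-0.06037705  0.24067703  0.07551594] 0.03388328247746358
```

View pics/s5c.png

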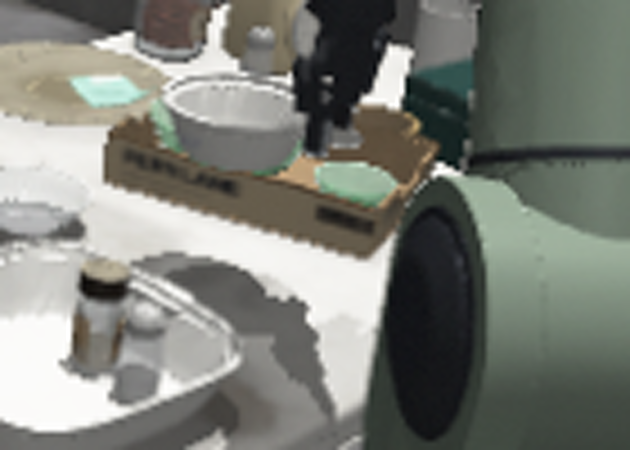

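The cup is lifted level, at crop (235,120). I'll carry it to a point in front of the chute.

Call:
apply_moves(claw=[0,0,0,0,0,0,0,0,0,0,0,0,0,0,0,0,0,0], xyz=[[0,0,0],[0.0116,-0.035,0],[0.0116,-0.035,0],[0.0116,-0.035,0],[0.0116,-0.035,0],[0.0116,-0.035,0],[0.0036,-0.035,0],[0.0036,-0.035,0],[0.0036,-0.035,0],[-0.0004,-0.035,0],[-0.0044,-0.035,0],[-0.0044,-0.035,0],[-0.0044,-0.035,0],[-0.0044,-0.035,0],[-0.0024,-0.035,0],[0.0026,-0.035,0],[0,0,0],[0,0,0]], twist=[[0,0,-0.042],[0,0,0],[0,0,0],[0,0,0],[0,0,0],[0,0,0],[0,0,0],[0,0,0],[0,0,0],[0,0,0],[0,0,0],[0,0,0],[0,0,0],[0,0,0],[0,0,0],[0,0,0],[0,0,0],[0,0,0]])

```text
clock: 29.25
position: [0.3934, 0.1267, 0.172]
tool_rot: [3.141, 0.002, 0.149]
force: [-0.3, 0.3, -1.8]
grip_width: 0.0339
finger_force: 110.1
```

Call:
apply_moves(claw=[0,0,0,0,0,0,0,0], xyz=[[0.003,0,0.02],[0,0,0.03],[0,0,0.03],[0,0,0.03],[0,0,0.02],[0,0,0.005],[0,0,0],[0,0,0]], twist=[[0,0,0],[0,0,0],[0,0,0],[0,0,0],[0,0,0],[0,0,0],[0,0,0],[0,0,0]])

```text
clock: 30.05
position: [0.3975, 0.1265, 0.0385]
tool_rot: [-3.142, -0.001, 0.146]
force: [1.0, -0.8, -2.9]
grip_width: 0.0335
finger_force: 110.1
```

Run:
```python
from h import *
f=snap('top','top6.png'); g=snap('scene','s6.png')
a=cv2.imread('pics/top6.png')[150:290,215:345]; b=cv2.imread('pics/s6.png')[160:270,200:340]
a=cv2.resize(a,None,fx=3,fy=3,interpolation=cv2.INTER_CUBIC); b=cv2.resize(b,(400,314))
c=np.zeros((420,800,3),np.uint8); c[:,:390]=a; c[:314,400:]=b; cv2.imwrite('pics/c6.png',c)
o=bot.observe();p=o['position'];print(p,o['tool_rot'],o['force'],o['qpos'])
L=np.array([.5843,.1546]);u=np.array([.9892,.1468]);d=L-p[:2];print('along',d@u-.0945,'lat',d@[-u[1],u[0]])
```

```text
[0.3977163  0.12671338 0.03871263] [-3.14123563e+00 -1.49395655e-03  1.46318286e-01] [ 1.47472957 -0.99826148 -1.57231824] [-0.34043814  0.56568383 -0.14018514  2.25949864  0.2351877   0.3277399
 -2.1064622 ]
along 0.09416235288732305 lat 0.00019495882654710123
```

View pics/c6.png

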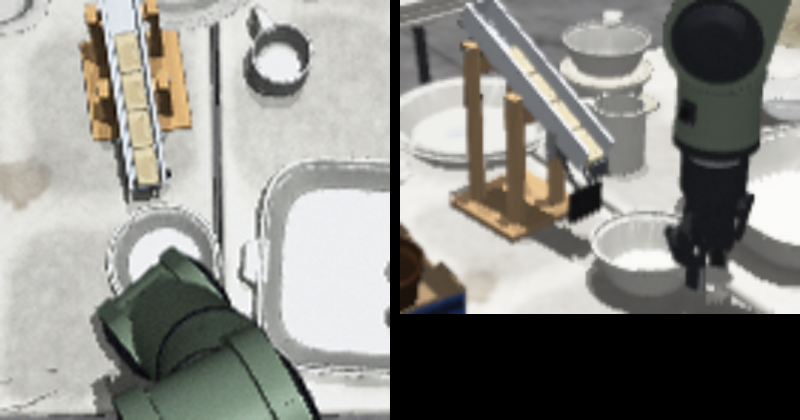

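The cup is level, centred at crop (163,255) and in line with the chute axis. I'll push forward about 62 mm and hold.

Call:
apply_moves(claw=[0,0,0,0,0,0,0,0,0,0,0,0,0,0,0,0,0,0,0,0], xyz=[[0.01,0,0],[0.01,0,0],[0.008,0,0],[0.005,0,0],[0.005,0,0],[0.005,0,0],[0.005,0,0],[0.005,0,0],[0.005,0,0],[0.004,0,0],[0,0,0],[0,0,0],[0,0,0],[0,0,0],[0,0,0],[0,0,0],[0,0,0],[0,0,0],[0,0,0],[0,0,0]], twist=[[0,0,0],[0,0,0],[0,0,0],[0,0,0],[0,0,0],[0,0,0],[0,0,0],[0,0,0],[0,0,0],[0,0,0],[0,0,0],[0,0,0],[0,0,0],[0,0,0],[0,0,0],[0,0,0],[0,0,0],[0,0,0],[0,0,0],[0,0,0]])

```text
clock: 32.15
position: [0.4584, 0.1358, 0.0378]
tool_rot: [3.142, 0.0, 0.147]
force: [-3.8, 0.3, -5.1]
grip_width: 0.0337
finger_force: 112.2
```

Run:
```python
from h import *
f=snap('top','top7.png'); g=snap('scene','s7.png')
a=cv2.imread('pics/top7.png')[150:290,215:345]; b=cv2.imread('pics/s7.png')[160:270,200:340]
a=cv2.resize(a,None,fx=3,fy=3,interpolation=cv2.INTER_CUBIC); b=cv2.resize(b,(400,314))
c=np.zeros((420,800,3),np.uint8); c[:,:390]=a; c[:314,400:]=b; cv2.imwrite('pics/c7.png',c)
o=bot.observe();p=o['position'];print(p,o['tool_rot'],o['force'])
L=np.array([.5843,.1546]);u=np.array([.9892,.1468]);d=L-p[:2];print('along',d@u-.0945,'lat',d@[-u[1],u[0]])
find(['top','scene'],['soap_1_mid'],5)
```

```text
[0.45839452 0.13581998 0.03779116] [3.14157920e+00 1.41281172e-04 1.46952722e-01] [-3.57297876 -0.4490911  -3.62323951]
along 0.032802604197605334 lat 9.42748073589392e-05
top soap_1_mid []
scene soap_1_mid []
```

View pics/c7.png

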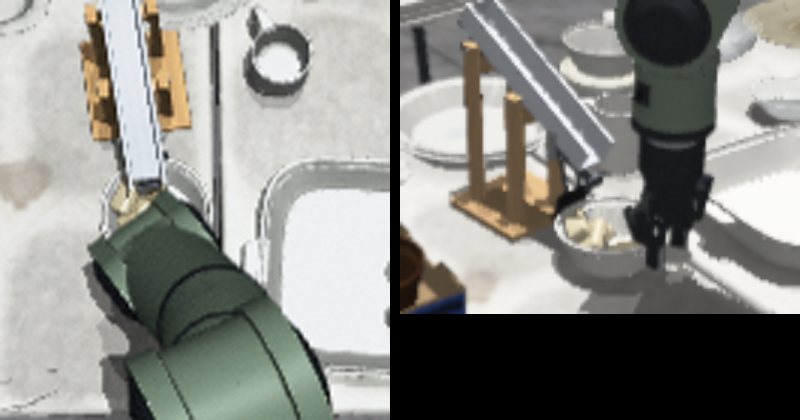

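The chute is empty and the cream bars are in the cup, at scene crop (600,232). The measured weight matches all four. I'll back off, lift and carry.

Call:
apply_moves(claw=[0,0,0,0,0,0,0,0,0,0,0,0,0,0,0,0,0,0], xyz=[[0,0,0],[0,0,0],[0,0,0],[-0.004,0,0],[-0.008,0,0],[-0.01,0,0],[-0.01,0,0],[-0.01,0,0],[-0.01,0,0],[-0.008,0,0],[-0.002,0,0],[0,0,-0.01],[0,0,-0.02],[0,0,-0.03],[0,0,-0.03],[0,0,-0.03],[0,0,-0.014],[0,0,0]], twist=[[0,0,0],[0,0,0],[0,0,0],[0,0,0],[0,0,0],[0,0,0],[0,0,0],[0,0,0],[0,0,0],[0,0,0],[0,0,0],[0,0,0],[0,0,0],[0,0,0],[0,0,0],[0,0,0],[0,0,0],[0,0,0]])

```text
clock: 34.15
position: [0.3984, 0.127, 0.1741]
tool_rot: [-3.141, -0.004, 0.146]
force: [-0.3, -0.4, -4.7]
grip_width: 0.0334
finger_force: 112.2
```

Call:
apply_moves(claw=[0,0,0,0,0,0,0,0,0,0,0,0,0,0], xyz=[[0,0,0],[0,0,0],[0,0,0],[0.0042,0.015,0],[0.0042,0.025,0],[0.0042,0.025,0],[0.0042,0.025,0],[0.0042,0.025,0],[0.0042,0.025,0],[0.0042,0.025,0],[0.0038,0.019,0],[0,0.015,0],[0,0,0],[0,0,0]], twist=[[0,0,0.071],[0,0,0.071],[0,0,0.07],[0,0,0],[0,0,0],[0,0,0],[0,0,0],[0,0,0],[0,0,0],[0,0,0],[0,0,0],[0,0,0],[0,0,0],[0,0,0]])

```text
clock: 35.55
position: [0.4171, -0.0739, 0.1713]
tool_rot: [-3.141, 0.001, -0.066]
force: [0.0, 0.4, -4.1]
grip_width: 0.0335
finger_force: 112.2
```

Run:
```python
from h import *
f=snap('top','top8.png'); g=snap('scene','s8.png')
a=cv2.imread('pics/top8.png')[150:290,275:405]; b=cv2.imread('pics/s8.png')[130:270,260:440]
a=cv2.resize(a,None,fx=3,fy=3,interpolation=cv2.INTER_CUBIC); b=cv2.resize(b,(400,311))
c=np.zeros((420,800,3),np.uint8); c[:,:390]=a; c[:311,400:]=b; cv2.imwrite('pics/c8.png',c)
o=bot.observe();print(o['position'],o['tool_rot'],o['force'])
find(['top','scene'],['dish','shaker_mid','spice_jar_mid','cup_mid'])
```

```text
[ 0.41725456 -0.07335564  0.17152006] [-3.14138762e+00  4.68004840e-04 -6.43163348e-02] [-0.02763103  0.91134384 -2.72810214]
top dish [([0.497, -0.16, 0.042], 0.78)]
top shaker_mid [([0.541, -0.048, 0.194], 0.39)]
top spice_jar_mid []
top cup_mid [([0.547, -0.099, 0.179], 0.79)]
scene dish [([0.487, -0.112, 0.028], 0.77), ([0.485, -0.057, 0.173], 0.72)]
scene shaker_mid [([0.4, -0.153, 0.055], 0.68), ([0.486, -0.11, 0.025], 0.49)]
scene spice_jar_mid [([0.463, -0.161, 0.064], 0.73)]
scene cup_mid [([0.487, -0.056, 0.177], 0.79)]
```

View pics/c8.png

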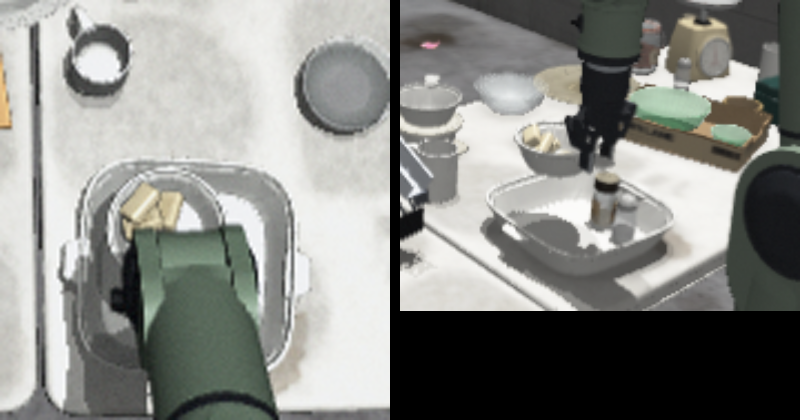

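The cup with the bars is over the dish, at top crop (165,215), and the dish is where it was. I'll lower it.

Call:
apply_moves(claw=[0,0,0,0,0,0,0,0,0,0], xyz=[[0,-0.0005,0.015],[0,0,0.025],[0,0,0.025],[0,0,0.025],[0,0,0.02],[0,0,0.015],[0,0,0.005],[0,0,0.002],[0,0,0],[0,0,0]], twist=[[0,0,0],[0,0,0],[0,0,0],[0,0,0],[0,0,0],[0,0,0],[0,0,0],[0,0,0],[0,0,0],[0,0,0]])

```text
clock: 37.05
position: [0.4178, -0.0736, 0.0405]
tool_rot: [-3.142, -0.001, -0.065]
force: [0.1, -0.3, -4.2]
grip_width: 0.0336
finger_force: 112.2
```

Call:
apply_moves(claw=[0,0,0,0,0], xyz=[[0,0,0.002],[0,0,0.002],[0,0,0.001],[0,0,0],[0,0,0]], twist=[[0,0,0],[0,0,0],[0,0,0],[0,0,0],[0,0,0]])

```text
clock: 37.55
position: [0.4167, -0.0735, 0.035]
tool_rot: [3.141, 0.001, -0.065]
force: [-8.5, 1.9, 14.2]
grip_width: 0.0338
finger_force: 113.9
```

Call:
apply_moves(claw=[0,0,0.05,0.05,0.05,0.05], xyz=[[0,0,-0.0007],[0,0,0],[0,0,0],[0,0,0],[0,0,0],[0,0,0]], twist=[[0,0,0],[0,0,0],[0,0,0],[0,0,0],[0,0,0],[0,0,0]])

```text
clock: 38.15
position: [0.4174, -0.0735, 0.0355]
tool_rot: [-3.142, -0.0, -0.065]
force: [-0.2, 0.1, 0.3]
grip_width: 0.0498
finger_force: 0.0
```

Call:
apply_moves(claw=[0.05,0.05,0.05,0.05,0.05,0.05,0.05,0.05,0.05,0.05,0.05,0.05,0.05,0.05,0.05], xyz=[[0,0,-0.01],[0,0,-0.02],[0,0,-0.03],[0,0,-0.04],[0,0,-0.04],[0,0,-0.04],[0,-0.03,-0.02],[0,-0.04,0],[0,-0.04,0],[0,-0.04,0],[0,-0.04,0],[0,-0.04,0],[0,-0.04,0],[0,-0.04,0],[0,0,0]], twist=[[0,0,0],[0,0,0],[0,0,0],[0,0,0],[0,0,0],[0,0,0],[0,0,0],[0,0,0],[0,0,0],[0,0,0],[0,0,0],[0,0,0],[0,0,0],[0,0,0],[0,0,0]])

```text
clock: 39.65
position: [0.4367, 0.2407, 0.2362]
tool_rot: [-3.139, -0.0, -0.06]
force: [0.7, -0.6, -0.2]
grip_width: 0.05
finger_force: 0.0
```

Run:
```python
from h import *
f=snap('top','top9.png'); g=snap('scene','s9.png')
a=cv2.imread('pics/top9.png')[180:285,285:390]; b=cv2.imread('pics/s9.png')[170:270,270:400]
a=cv2.resize(a,None,fx=4,fy=4,interpolation=cv2.INTER_CUBIC); b=cv2.resize(b,(375,288))
c=np.zeros((420,800,3),np.uint8); c[:,:420]=a; c[:288,425:]=b; cv2.imwrite('pics/c9.png',c)
find(['top','scene'],['dish','shaker_mid','spice_jar_mid','cup_mid'])
print(bot.observe()['position'],bot.observe()['force'])
```

```text
top dish [([0.459, -0.142, 0.023], 0.64), ([0.71, 0.168, 0.166], 0.6)]
top shaker_mid [([0.409, -0.162, 0.088], 0.56)]
top spice_jar_mid [([0.471, -0.171, 0.101], 0.7)]
top cup_mid [([0.501, -0.091, 0.048], 0.58)]
scene dish [([0.446, -0.106, 0.045], 0.91)]
scene shaker_mid [([0.403, -0.154, 0.053], 0.65), ([0.405, 0.551, 0.032], 0.59)]
scene spice_jar_mid [([0.461, -0.162, 0.065], 0.66)]
scene cup_mid [([0.691, 0.188, 0.143], 0.71), ([0.496, -0.087, 0.046], 0.61)]
[0.4376513  0.23535064 0.23564237] [-0.44038667 -0.44169075  0.6485508 ]
```

View pics/c9.png

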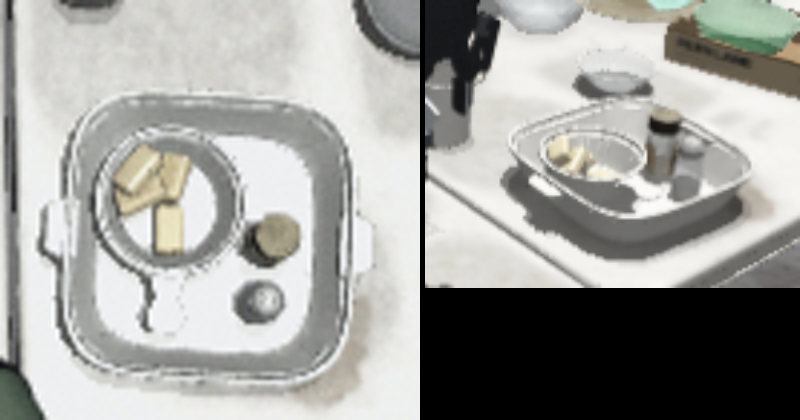

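The cup sits level in the dish, centred at crop (170,198), with four bars in it. The jar (278,238) and shaker (262,300) are upright, and the gripper is clear of everything. I'll hand it in.

```bash
python3 -c "
from workcell import bot
print(bot.job_done())"
```

```text
the job is handed in; nothing more can be done
None
```

I handed the job in at about 40 s; no verdict came back. The last pictures show the dish at the front edge, with the cup and its four soap bars level in it and the spice jar and shaker upright beside it; there was no tin on the table.

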